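# Tension the scroll saw and set the work to the blade

### The job

Get the scroll saw ready to start a cut in the striped offcut that lies on its table. First push the red blade-tension lever round, past its first notch, all the way to its second stop. Then gently push the offcut along the table until the middle of its end touches the blade, without forcing the blade back, and last press the yellow knob down until the hold-down foot presses firmly on the wood. Only push with the fingertips: the wood must not be picked up, and the sanding block, paint pot and screwdriver around the saw stay where they are.

Things in the scene. Friction and masses are not known exactly. Their poses are not given: they have to be found in the camera images.
- scroll_saw: Grey scroll saw, fixed. Origin on the bench below the blade; +x from the operator back along its arm, +y operator's left. Oval table: top z 110 mm, x -160 (round front, r 100) to +130, 200 wide. Upper arm: 50 wide from x -34 back, z 196 to 242; scalloped detent cam r 36 on it, top z 251; spring box behind it, top 257. Hold-down guide left of the nose: x -35 to -9, y to 62, z to 226.
- tension_lever (a joint): Blade-tension lever on top of the arm's nose, turning on a vertical pin, counter-clockwise from above (knob from front right to rear right, away from the operator). Rad: 0 = released (start), 0.56 = first notch, 1.12 = second stop (hard end). Sprung detents at all three: about 4 to 6 N at the knob to pass one; from midway it snaps on to the next.
- lever_pivot (a point): Point on the lever's pin, at x = 15 mm, y = 0, z = 272 mm of the saw; axes as the saw's.
- lever_knob (a point): Centre of the red upright knob at the lever's end, 75 mm from the pin. Knob 23 mm across, 38 mm high (saw z 254 to 292; this point at 273). In the saw's frame it goes from x, y = (-28, -61) mm at 0 over (11, -75) at 0.56 to (51, -66) at 1.12.
- saw_blade (a point): Front of the saw blade at the height of the table top, when the blade is straight: x = -1.5 mm, y = 0, z = 110 mm of the saw; axes as the saw's. The blade is a thin upright strip, 3 mm by 1 mm, that passes through the table.
- blade_flex (a joint): How far the blade is pushed back (+x of the saw) by the work, in m; 0 = straight. It springs: about 2 N a mm.
- striped_offcut: Loose striped hardwood offcut, 50 x 130 x 18 mm, about 0.1 kg, flat on the saw's table in front of the blade, its length roughly along the saw's x. Origin: centre of its underside; x across (50 mm), y along its length, z up. Its -y end faces the blade, its +y end the operator.
- offcut_end (a point): Centre of the offcut's end face towards the blade (65 mm from its origin along its -y, 9 mm above its underside); axes as the offcut's.
- hold_down (a joint): How far the hold-down rod has been pushed down, in m: 0 = highest, 0.055 = lowest. It stays where it is left (friction about 5 N). The foot meets the top of the 18 mm offcut at 0.035; about 5 mm further (some 8 N at the knob) it is sprung firmly onto the wood.
- hold_knob (a point): Centre of the top of the yellow mushroom knob (29 mm across, 18 mm high) on the vertical hold-down rod, at x = -22 mm, y = 48 mm of the saw, z = 300 mm minus the joint value. Pressed down from above.
- hold_foot: Steel fork foot on the lower end of the hold-down rod, 46 mm wide, its prongs at both sides of the blade. It sits on a spring of 0.5 N/mm (1 N preload) and can give by up to 8 mm against the rod. Its origin is the underside at the rod.
- foot_sole (a point): Underside of the fork foot, 12 mm in front of the blade on the saw's middle line; z = 163 mm of the saw minus the hold-down's value while the foot is free. Axes as the saw's.
- sanding_block: Cork and wood sanding block, 60 x 112 x 36 mm, on the bench to the right in front of the saw; leave alone. Origin: centre of the underside.
- green_pot: Green paint pot with white lid, 47 mm across, 50 mm high, on the bench to the left in front of the saw; leave alone. Origin: centre of the underside.
- screwdriver: Screwdriver with green handle, 26 x 211 x 26 mm, on the bench further to the left; leave alone. Origin: centre of the underside.

How it is judged:
On the way, in this order (a step that is already met when the one before it is completed fails the run):
1. the tension lever is at its second stop (value of joint tension_lever above 1.02 rad), for 0.2 s.
2. the offcut's end is at the blade, the lever still at its second stop (value of joint tension_lever above 1.02 rad and x of offcut_end in the frame of saw_blade between -0.004 and 0.006 m and y of offcut_end in the frame of saw_blade between -0.018 and 0.018 m), for 0.2 s.
3. the hold-down foot presses on the offcut, which is still at the blade (all of step 2 and contact force between hold_foot and striped_offcut above 0.4 N and z of foot_sole in the frame of scroll_saw between 0.1255 and 0.1305 m), for 0.2 s.
At the end, for the whole second after the job is handed in: Lever at its second stop (over 1.02 rad); offcut's end at the blade (-4 to +6 mm, 18 mm sideways), blade bent under 4 mm; foot on the offcut's top (sole 125.5 to 130.5 mm above the bench) pressing with over 0.4 N; offcut at rest on the table (all of step 3 and linear speed of striped_offcut below 0.01 m/s and value of joint blade_flex below 0.004 m); the robot touches nothing.
It fails at once if the offcut is lifted off the table (over 10 mm) or falls from it (z of striped_offcut in the frame of scroll_saw above 0.12 m or z of striped_offcut in the frame of scroll_saw below 0.095 m).
It fails at once if the offcut is tipped (angle between striped_offcut's own z axis and vertical above 0.3 rad).
It fails at once if the blade is bent back by more than 8 mm (value of joint blade_flex above 0.008 m).
It fails at once if the sanding block, paint pot or screwdriver is moved by more than 20 mm (distance of any of sanding_block, green_pot, screwdriver from where it was at the start of the episode above 0.02 m).
It also fails if it takes over 51 s, if anything falls off the work surface, if the arm or the gripper's body presses on something with over 40 N, if the wrist force passes 120 N, or if a joint passes its speed limit or range.

### The arm

A 6-joint arm with a two-finger parallel gripper is mounted at the origin on a cart in front of the work surface, level with it; the furniture and walls round the work are solid. World frame = base frame: x ahead of the robot, y to its left, z up, the work surface at z = 0. Lengths are in m, angles in rad, forces in N, time in s.
With the tool pointing down it reaches from about 0.25 to 0.775 m from the base axis. Payload 4 kg.
Tool frame: the origin (TCP) lies midway between the tips of the shut fingers; the grasp point (between the pads) lies 19 mm behind it; z points along the fingers, y is the line along which they close (so a half turn about z gives the same grasp; the last joint's range is limited). The gripper opens to 94 mm and grips with 3 to 60 N. Pads are 16 mm wide; open, the fingers measure 119 mm over their backs; the gripper's body (75 mm by 177 mm) begins 78 mm behind the grasp point.
Start: joints at [1.074, 0.087, 1.371, -0, 1.684, -0.103], TCP at [0.211, 0.508, 0.206] pointing down, gripper open.
Joint ranges: [-3.1, 3.1], [-0.76, 2.03], [0.27, 2.55], [-1.08, 4.22], [0.17, 2.65], [-2.57, 2.57]. Speed limits (rad/s): [2.79, 2.79, 3.14, 3.14, 3.14, 3.14].

### API

Orientations are given as a rotation vector (axis times angle).
In Python, from rig import telemetry, vision, env gives the robot as it stands.
- The arm moves only by the shell command python3 -m crank 'ROWS'. ROWS is JSON, a list of rows, each a list of 3 entries, a list of its own where there are three numbers: the shift along the tool's x, y, z in m, then the turn about the tool's z in rad, then the opening, from 0 (shut) to 1 (fully open). A call has 1 to 8 rows; each row shifts and turns the commanded pose from where the row before left it, along the tool's axes as they then stand; what a row does not reach is not made up. A row lasts 1/10 s, in which the tool goes at most 50 mm and 8.59 degrees, less where a joint would pass 70% of its speed; a pose out of reach is approached as far as the arm can. A call with a gripper value outside its range is refused whole. The fingers move at their own pace and stop on an object; the grip force is fixed at half the most. Time passes only in rows, so rows that do not move let the fingers close. It gives the time, the measured TCP pose, the force, the opening and the grip force at its end, in the units of the state.
- telemetry.observe(): the state, without advancing time (a new reading comes with each control period).
- vision.capture(name): name is "scene" or "top"; returns the picture (420x560x3 uint8, red, green, blue); there is no depth.
- vision.camera_model(name): a dict with "fx", "fy", "cx", "cy" (pixels), "D" ([k1, k2, p1, p2, k3] as OpenCV has them; the pictures are not rectified), "extrinsics" (4x4, takes a point from camera to world coordinates). Camera axes: x right, y up, looking along -z (the intrinsics and any distortion apply to the point x, -y, -z); pixel columns grow to the right and rows downward; lengths in m; the calibration is good to about 2 mm. A picture is of the moment at which its call begins. camera_model takes no time and is no camera call.
- env.hand_in(): hands the job in; it is judged then, once.
The state is a dict: "clock": time; "joints": joint angles; "joint_vel": joint speeds; "joint_efforts": joint torques, N m; "position": TCP position; "eef_rot": TCP orientation; "force": force on the tool from outside, world axes, zero at the start; "moment": the same for the moment, N m; "gripper_width": finger opening in m; "grasp_force": force on a finger pad.
Only numpy, scipy, OpenCV 4.12 (cv2) and the standard library are available. Lean on these libraries where they do the work, as an engineer would, in place of code of your own. Each camera call takes 0.05 s, during which the arm holds its last target. There are 200 camera calls.

## Working session

There is one attempt and no reset: what is moved stays moved. The work goes in short steps, Python scripts to look and compute and a shell command to move; the robot and the scene stay as the last step left them, time stands still between calls to the robot, and variables do not carry over. Pictures are saved under pics/ and viewed, at most 10 in all, crops included, and the job is handed in when it is done.

```bash
mkdir -p pics; ls
python3 - <<'E'
from rig import telemetry, vision
import cv2, numpy as np
np.set_printoptions(precision=4,suppress=True)
for n in ("scene","top"):
    im=vision.capture(n); cv2.imwrite(f"pics/{n}0.png",im[:,:,::-1]); m=vision.camera_model(n)
    print(n,m["fx"],m["fy"],m["cx"],m["cy"],m["D"]);print(np.array(m["extrinsics"]))
s=telemetry.observe();print(s)
E
```

```text
pics
scene 402.2297215805884 402.2297215805884 273.4874830909636 210.37747781588112 [-0.1109  0.      0.      0.      0.    ]
[[ 0.6309  0.4265 -0.6482 -0.225 ]
 [-0.7758  0.3353 -0.5345 -0.6049]
 [-0.0106  0.8401  0.5424  0.8038]
 [ 0.      0.      0.      1.    ]]
top 418.42587170265966 418.42587170265966 274.32139918024876 205.5910612733619 [-0.0203  0.      0.      0.      0.    ]
[[-0.004   0.9945 -0.1048  0.3831]
 [-0.9999 -0.005  -0.01   -0.0116]
 [-0.0105  0.1048  0.9944  1.3573]
 [ 0.      0.      0.      1.    ]]
{'clock': 0.1, 'joints': array([ 1.0739,  0.0879,  1.3721, -0.    ,  1.6836, -0.1031]), 'joint_vel': array([ 0.0006, -0.0023, -0.0045,  0.0008,  0.0007, -0.0008]), 'joint_efforts': array([  0.0013, -34.1255, -30.33  ,   0.0719,   0.0305,  -0.0001]), 'position': array([0.2108, 0.5075, 0.2044]), 'eef_rot': array([-0.6144, -3.0803,  0.003 ]), 'force': array([-0.5984, -0.2934,  0.26  ]), 'moment': array([ 0.0022, -0.0137,  0.0315]), 'grasp_force': 0.0, 'gripper_width': 0.09385941573611156}
```

View pics/scene0.png

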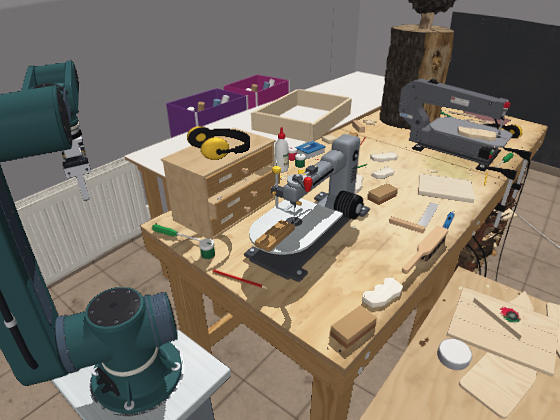

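View pics/top0.png

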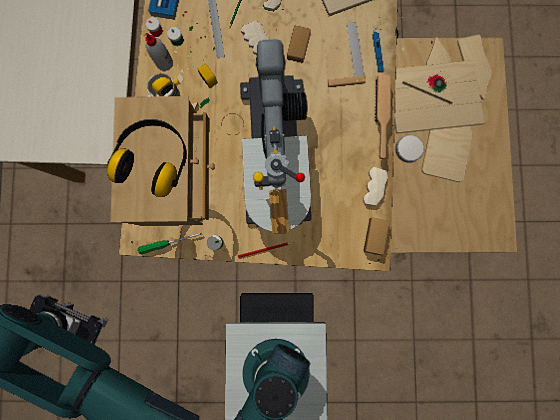

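The scene view shows the saw with yellow knob near (277,171) and red knob near (307,183). In the top view the yellow knob is at (258,178), the red one at (300,177) and the offcut around (279,210). The headphones are also yellow, so I'll restrict the masks to windows.

```bash
cat > h.py <<'E'
import cv2, numpy as np
from rig import telemetry, vision
np.set_printoptions(precision=4,suppress=True)
def ray(n,uv):
    m=vision.camera_model(n);K=np.array([[m["fx"],0,m["cx"]],[0,m["fy"],m["cy"]],[0,0,1]])
    p=cv2.undistortPoints(np.array([[uv]],float),K,np.array(m["D"],float))[0,0]
    E=np.array(m["extrinsics"]);d=E[:3,:3]@[p[0],-p[1],-1];return E[:3,3],d/np.linalg.norm(d)
def plane(n,uv,z):
    o,d=ray(n,uv);return o+d*(z-o[2])/d[2]
def tri(a,b):
    (o1,d1),(o2,d2)=ray("scene",a),ray("top",b)
    t=np.linalg.lstsq(np.c_[d1,-d2],o2-o1,rcond=None)[0];p,q=o1+d1*t[0],o2+d2*t[1]
    return (p+q)/2,np.linalg.norm(p-q)
def blob(im,win,lo,hi):
    x0,y0,x1,y1=win;h=cv2.cvtColor(im,cv2.COLOR_RGB2HSV)[y0:y1,x0:x1]
    m=cv2.inRange(h,np.array(lo),np.array(hi));n,l,s,c=cv2.connectedComponentsWithStats(m)
    k=1+np.argmax(s[1:,4]);return c[k]+[x0,y0],s[k]+[x0,y0,0,0,0]
E
python3 - <<'E'
from h import *
I={n:cv2.imread(f"pics/{n}0.png")[:,:,::-1].copy() for n in("scene","top")}
W={"scene":(265,160,320,195),"top":(245,165,310,190)}
for c,lo,hi in(("red",(0,150,90),(8,255,255)),("red2",(172,150,90),(180,255,255)),("yel",(20,150,90),(32,255,255))):
    r={}
    for n in I:
        try:r[n]=blob(I[n],W[n],lo,hi)
        except Exception as e:print(c,n,"none")
    for n in r:print(c,n,*r[n])
    if len(r)==2:print(c,tri(r["scene"][0],r["top"][0]))
a=cv2.resize(I["top"][120:245,225:325],None,fx=4,fy=4,interpolation=cv2.INTER_CUBIC)
b=cv2.resize(I["scene"][155:280,240:340],None,fx=4,fy=4,interpolation=cv2.INTER_CUBIC)
cv2.imwrite("pics/crop.png",np.hstack([a,b])[:,:,::-1])
E
```

```text
red scene [307.4444 183.5253] [304 177   9  15  99]
red top [299.6604 176.2453] [296 173   9   8  53]
red (array([ 0.5747, -0.0673,  0.2704]), np.float64(0.0008765420202459451))
red2 scene [291. 160.] [290 160   3   1   3]
red2 top [300. 180.] [300 180   1   1   1]
red2 (array([ 0.5413, -0.0529,  0.352 ]), np.float64(0.029724432267497644))
yel scene [276.1053 169.3333] [272 166   9   8  57]
yel top [257.7564 176.5641] [253 172  10  10  78]
yel (array([0.5733, 0.042 , 0.2798]), np.float64(0.0005026429265002545))
```

View pics/crop.png

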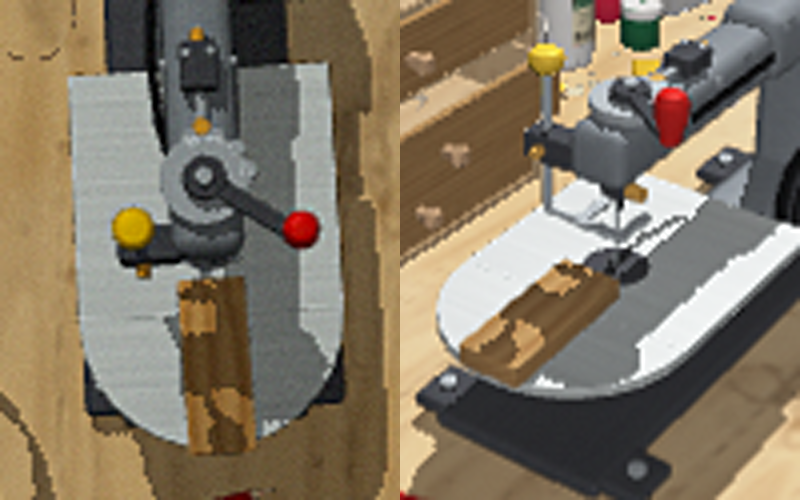

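The crop gives the offcut's top corners at crop pixels (178,282), (243,277), (190,452) and (253,452), and the lever pin at (203,175). The far end of the wood sits just in front of the foot. Next I'll fix the poses of the saw and offcut and the tool axes.

Run:
```python
from h import *
from scipy.spatial.transform import Rotation as R
c=lambda u,v:(225+u/4-.375,120+v/4-.375)
s=lambda u,v:(240+(u-400)/4-.375,155+v/4-.375)
print("pivot",plane("top",c(203,175),.278), tri(s(632,90),c(203,175)))
C=[plane("top",c(*p),.128)[:2] for p in((178,282),(243,277),(190,452),(253,452))];print(np.array(C))
print("front-right corner tri", tri(s(518,372),c(253,452)), "far right",tri(s(618,285),c(243,277)))
E=[plane("top",c(*p),.11)[:2] for p in((70,85),(79,300),(331,75),(342,290))]
for a,b in((0,1),(2,3)):d=E[a]-E[b];print("table edge yaw",np.arctan2(d[1],d[0]))
print("table mid y at x", np.array(E))
red,yel=np.array([.5747,-.0673]),np.array([.5733,.042])
piv=plane("top",c(203,175),.278)[:2]
# rigid fit
A=np.array([[-28,-61],[-22,48],[15,0]])/1e3;B=np.array([red,yel,piv])
a0,b0=A.mean(0),B.mean(0);H=(A-a0).T@(B-b0);yaw=np.arctan2(H[0,1]-H[1,0],H[0,0]+H[1,1])
Rm=np.array([[np.cos(yaw),-np.sin(yaw)],[np.sin(yaw),np.cos(yaw)]]);o=b0-Rm@a0
print("yaw",yaw,"o",o,"res",(A@Rm.T+o-B)*1e3)
print("offcut in saw mm",(np.array(C)-o)@Rm*1e3)
for n,p in dict(knobstart=(-65,-68),knobend=(31.5,-68),blade=(-1.5,0),hold=(-22,48)).items():print(n,Rm@np.array(p)/1e3+o)
st=telemetry.observe();print(R.from_rotvec(st["eef_rot"]).as_matrix(),"tool x world heading",np.arctan2(*R.from_rotvec(st["eef_rot"]).as_matrix()[[1,0],0]))
```

```text
pivot [ 0.6082 -0.0039  0.278 ] (array([ 0.614 , -0.0043,  0.2527]), np.float64(0.001542053325682605))
[[ 0.5589  0.016 ]
 [ 0.5624 -0.0322]
 [ 0.433   0.0076]
 [ 0.4328 -0.0387]]
front-right corner tri (array([ 0.4347, -0.0406,  0.1222]), np.float64(0.004993463069468695)) far right (array([ 0.5637, -0.0325,  0.1204]), np.float64(0.000546533723239751))
table edge yaw 0.04532066639601699
table edge yaw 0.03739803115982091
table mid y at x [[ 0.7137  0.0984]
 [ 0.5482  0.0909]
 [ 0.7201 -0.1006]
 [ 0.5548 -0.1068]]
yaw 0.07067953983904375 o [ 0.5967 -0.0046] res [[-1.5935 -0.1209]
 [-1.9062 -0.2693]
 [ 3.4997  0.3901]]
offcut in saw mm [[ -36.2621   23.2372]
 [ -36.1956  -25.1058]
 [-162.4998   23.6827]
 [-165.9668  -22.3973]]
knobstart [ 0.5367 -0.077 ]
knobend [ 0.633  -0.0702]
blade [ 0.5952 -0.0047]
hold [0.5714 0.0417]
[[-0.9235  0.3837 -0.0009]
 [ 0.3837  0.9235 -0.0017]
 [ 0.0002 -0.002  -1.    ]] tool x world heading 2.7478349933443407
```

```bash
python3 -m crank '[[[0,0,-0.035],-0.15,0],[[0,0,-0.035],-0.15,0],[[0,0,-0.035],-0.149,0],[[0,0,0],0,0]]'; python3 -m crank '[[[-0.013,-0.046,0],0,0],[[-0.013,-0.046,0],0,0],[[-0.013,-0.046,0],0,0],[[-0.013,-0.046,0],0,0],[[-0.013,-0.046,0],0,0],[[-0.013,-0.046,0],0,0],[[-0.013,-0.046,0],0,0]]'; python3 -m crank '[[[-0.013,-0.046,0],0,0],[[-0.013,-0.046,0],0,0],[[-0.013,-0.046,0],0,0],[[-0.013,-0.046,0],0,0],[[-0.013,-0.046,0],0,0],[[-0.013,-0.046,0],0,0],[[0,0,0],0,0],[[0,0,0],0,0]]'
cat >> h.py <<'E'
def saw(o=np.array([.598,-.0045]),yaw=.055):
    from scipy.spatial.transform import Rotation as R
    s=telemetry.observe();c,n=np.cos(yaw),np.sin(yaw);d=s["position"][:2]-o
    M=R.from_rotvec(s["eef_rot"]).as_matrix()
    print("t",s["clock"],"saw mm",(np.array([c*d[0]+n*d[1],c*d[1]-n*d[0],s["position"][2]])*1e3).round(1),"F",s["force"],"head-pi",np.arctan2(-M[1,0],-M[0,0]).round(4))
E
python3 -c "from h import *;saw()"
```

```text
clock: 0.5
position: [0.2118, 0.5093, 0.3163]
eef_rot: [-0.089, 3.135, 0.014]
force: [-0.5, -0.4, 0.2]
gripper_width: 0.0656
grasp_force: 0.0
clock: 1.2
position: [0.3194, 0.1896, 0.3091]
eef_rot: [0.086, -3.139, 0.001]
force: [0.8, 0.5, 0.6]
gripper_width: 0.0094
grasp_force: 0.0
clock: 2.0
position: [0.4124, -0.0804, 0.3089]
eef_rot: [0.081, -3.137, -0.003]
force: [-0.2, 0.8, 1.0]
gripper_width: 0.0005
grasp_force: 0.0
t 2.0 saw mm [-189.5  -65.6  308.9] F [-0.1516  0.8001  1.0244] head-pi 0.0518
```

```bash
python3 -m crank '[[[-0.045,-0.003,0.01],0,0],[[-0.045,0,0.02],0,0],[[-0.025,0,0.015],0,0],[[0,0,0],0,0],[[0,0,0],0,0]]'
python3 - <<'E'
from h import *
saw()
a=cv2.resize(vision.capture("top")[120:245,225:325],None,fx=4,fy=4,interpolation=cv2.INTER_CUBIC)
b=cv2.resize(vision.capture("scene")[135:260,250:350],None,fx=4,fy=4,interpolation=cv2.INTER_CUBIC)
cv2.imwrite("pics/c2.png",np.hstack([a,b])[:,:,::-1])
E
```

```text
clock: 2.5
position: [0.527, -0.0747, 0.265]
eef_rot: [0.09, -3.138, -0.001]
force: [-0.8, -0.7, 0.0]
gripper_width: 0.0004
grasp_force: 0.0
t 2.5 saw mm [-74.7 -66.2 265. ] F [-0.7611 -0.6904  0.0139] head-pi 0.0576
```

View pics/c2.png

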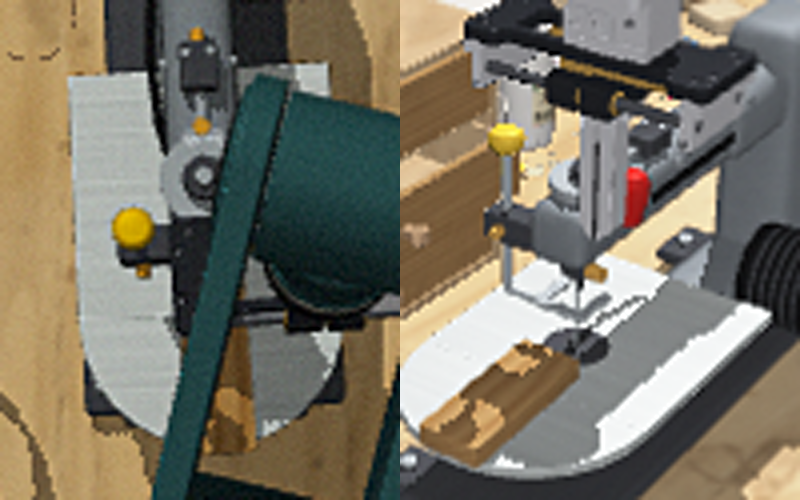

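The shut fingers (scene crop around (603,170)) stand just in front of the red knob at (637,198), at the right height. I'll push along saw +x.

```bash
python3 -m crank '[[[-0.012,-0.001,0],0,0],[[-0.01,0,0],0,0],[[-0.008,0,0],0,0],[[-0.008,0,0],0,0],[[-0.008,0,0],0,0]]';python3 -c "from h import *;saw()"
python3 -m crank '[[[-0.008,0,0],0,0],[[-0.008,0,0],0,0],[[-0.008,0,0],0,0],[[-0.008,0,0],0,0]]';python3 -c "from h import *;saw()"
python3 -m crank '[[[-0.008,0,0],0,0],[[-0.008,0,0],0,0]]';python3 -c "from h import *;saw()"
```

```text
clock: 3.1
position: [0.5713, -0.0784, 0.2663]
eef_rot: [0.079, -3.135, 0.008]
force: [-5.1, -4.5, 1.2]
gripper_width: 0.0001
grasp_force: 2.9
t 3.1 saw mm [-30.7 -72.3 266.3] F [-5.0738 -4.5388  1.2009] head-pi 0.0503
clock: 3.5
position: [0.6041, -0.0752, 0.2657]
eef_rot: [0.082, -3.135, 0.005]
force: [-5.2, -3.9, 1.6]
gripper_width: 0.0005
grasp_force: 2.9
t 3.5 saw mm [  2.2 -70.9 265.7] F [-5.1801 -3.8854  1.5555] head-pi 0.0524
clock: 3.7
position: [0.6222, -0.0719, 0.2656]
eef_rot: [0.087, -3.14, -0.002]
force: [-2.1, 0.5, -0.1]
gripper_width: 0.0007
grasp_force: 0.7
t 3.7 saw mm [ 20.5 -68.7 265.6] F [-2.1222  0.4665 -0.1455] head-pi 0.0554
```

```bash
python3 -m crank '[[[-0.006,0,0],0,0],[[-0.005,0,0],0,0],[[-0.003,0,0],0,0]]';python3 -c "from h import *;saw()"
python3 -m crank '[[[-0.003,0,0],0,0],[[0,0,0],0,0]]';python3 -c "from h import *;saw()"
```

```text
clock: 4.0
position: [0.6301, -0.0711, 0.2653]
eef_rot: [0.086, -3.125, -0.002]
force: [-21.7, -1.7, 4.7]
gripper_width: 0.0005
grasp_force: 11.0
t 4.0 saw mm [ 28.4 -68.2 265.3] F [-21.6988  -1.7329   4.7441] head-pi 0.0549
clock: 4.2
position: [0.6301, -0.071, 0.2653]
eef_rot: [0.084, -3.118, -0.002]
force: [-26.3, -0.5, 5.8]
gripper_width: 0.0006
grasp_force: 12.5
t 4.2 saw mm [ 28.4 -68.2 265.3] F [-26.3277  -0.5145   5.7709] head-pi 0.0542
```

```bash
python3 -m crank '[[[0.014,0,0],0,0],[[0.04,0,-0.02],0,0],[[0.045,0.01,-0.02],0,0],[[0.045,0.02,0],0,0],[[0.045,0.02,0],0,0],[[0.045,0.018,0],0,0],[[0,0,0],0,0]]'
python3 -m crank '[[[0,0,0.045],0,0],[[0,0,0.045],0,0],[[0,0,0.045],0,0],[[0,0,0.036],0,0],[[0,0,0.017],0,0],[[0,0,0],0,0],[[0,0,0],0,0]]'
python3 - <<'E'
from h import *
saw()
T=vision.capture("top");S=vision.capture("scene")
cv2.imwrite("pics/t3.png",T[:,:,::-1]);cv2.imwrite("pics/s3.png",S[:,:,::-1])
a=cv2.resize(T[120:245,225:325],None,fx=4,fy=4,interpolation=cv2.INTER_CUBIC)
b=cv2.resize(S[155:280,240:340],None,fx=4,fy=4,interpolation=cv2.INTER_CUBIC)
cv2.imwrite("pics/c3.png",np.hstack([a,b])[:,:,::-1])
r=[blob(I,w,(0,150,90),(8,255,255)) for I,w in((S,(280,150,345,195)),(T,(270,130,320,195)))]
print(r,tri(r[0][0],r[1][0]))
E
```

```text
clock: 4.9
position: [0.3981, -0.0145, 0.3071]
eef_rot: [-0.09, 3.136, 0.0]
force: [0.6, 0.2, 0.3]
gripper_width: 0.0004
grasp_force: 0.0
clock: 5.6
position: [0.4027, -0.0165, 0.118]
eef_rot: [-0.087, 3.139, 0.0]
force: [0.8, 0.6, 0.2]
gripper_width: 0.0002
grasp_force: 0.0
t 5.6 saw mm [-195.7   -1.2  118. ] F [0.8309 0.6421 0.2232] head-pi 0.0554
[(array([323.5714, 172.8242]), array([320, 167,   9,  14,  91])), (array([299.566 , 146.1887]), array([296, 143,   8,   8,  53]))] (array([ 0.6552, -0.0676,  0.2704]), np.float64(0.0016240804051410138))
```

View pics/c3.png

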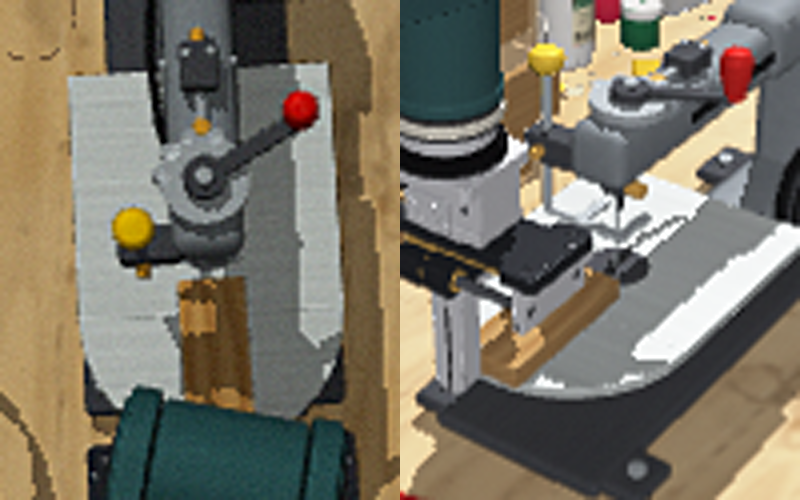

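The lever knob (crop pixel (300,108)) now sits rear right, about 1.13 rad round, so it's at the second stop. The offcut hasn't moved and its midline points at the blade, so I'll push it gently.

```bash
python3 -m crank '[[[-0.008,0,0],0,0],[[-0.006,0,0],0,0],[[-0.006,0,0],0,0],[[-0.006,0,0],0,0],[[-0.006,0,0],0,0],[[-0.005,0,0],0,0],[[-0.005,0,0],0,0],[[0,0,0],0,0]]'
python3 -m crank '[[[-0.002,0,0],0,0],[[-0.002,0,0],0,0],[[0,0,0],0,0],[[0,0,0],0,0]]'
python3 - <<'E'
from h import *
saw()
T=vision.capture("top");S=vision.capture("scene")
cv2.imwrite("pics/t4.png",T[:,:,::-1]);cv2.imwrite("pics/s4.png",S[:,:,::-1])
a=cv2.resize(T[160:235,240:315],None,fx=5,fy=5,interpolation=cv2.INTER_CUBIC)
b=cv2.resize(S[175:250,260:335],None,fx=5,fy=5,interpolation=cv2.INTER_CUBIC)
cv2.imwrite("pics/c4.png",np.hstack([a,b])[:,:,::-1])
E
```

```text
clock: 6.5
position: [0.444, -0.0141, 0.1173]
eef_rot: [-0.087, 3.14, 0.0]
force: [-0.4, -0.5, 0.8]
gripper_width: 0.0006
grasp_force: 0.0
clock: 6.9
position: [0.4475, -0.0139, 0.1174]
eef_rot: [-0.087, 3.14, 0.0]
force: [0.4, 0.1, -0.2]
gripper_width: 0.0003
grasp_force: 0.0
t 6.9 saw mm [-150.8   -1.1  117.4] F [ 0.4297  0.0995 -0.1509] head-pi 0.0552
```

View pics/c4.png

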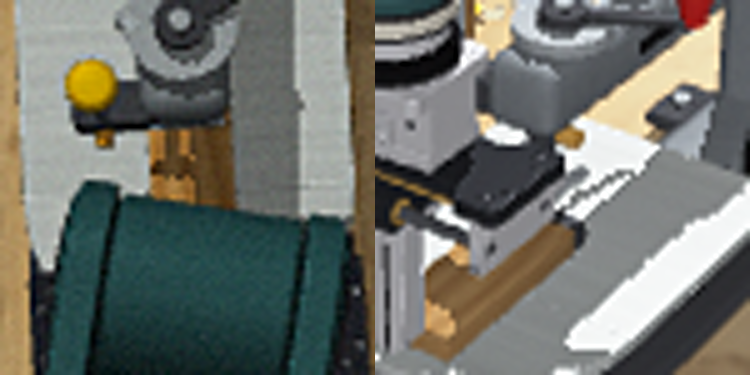

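The wood has followed; its far right corner is near crop pixel (575,245). I'll continue in small steps and watch the force.

```bash
python3 -c "
from h import *
print(plane('scene',(300-.4,175+232/5-.4),.128),plane('scene',(300.4,175+244/5-.4),.11))"
for i in 1 2 3; do python3 -m crank '[[[-0.002,0,0],0,0],[[0,0,0],0,0]]' | grep -E "position|^force"; done
```

```text
[ 0.5854 -0.0368  0.128 ] [ 0.5981 -0.0311  0.11  ]
position: [0.4496, -0.0138, 0.1174]
force: [0.3, 0.3, -0.3]
position: [0.4517, -0.0136, 0.1174]
force: [-0.3, -0.3, -0.2]
position: [0.4537, -0.0135, 0.1173]
force: [-0.0, -0.4, -0.1]
```

```bash
for i in 1 2 3 4; do python3 -m crank '[[[-0.001,0,0],0,0],[[0,0,0],0,0]]' | grep -E "position|^force"; done
```

```text
position: [0.4545, -0.0135, 0.1174]
force: [0.3, -0.9, -0.5]
position: [0.4553, -0.0134, 0.1173]
force: [-1.8, 0.5, 0.7]
position: [0.4559, -0.0134, 0.1174]
force: [-2.5, 0.3, 2.4]
position: [0.4567, -0.0134, 0.1174]
force: [-5.2, -0.2, 3.7]
```

The blade was met at about TCP x 0.4545 and is now bent 2 mm or so, well under the limit. I'll back off slowly, rise and look.

```bash
python3 -m crank '[[[0.001,0,0],0,0],[[0.001,0,0],0,0],[[0.001,0,0],0,0],[[0.005,0,0],0,0],[[0.025,0,0],0,0],[[0,0,-0.04],0,0],[[0,0,-0.045],0,0],[[0,0,-0.045],0,0]]'
python3 -m crank '[[[0.03,0,-0.045],0,0],[[0.04,0.02,-0.03],0,0],[[0.04,0.03,0],0,0],[[0,0,0],0,0],[[0,0,0],0,0]]'
python3 - <<'E'
from h import *
saw();print(telemetry.observe()["position"])
T=vision.capture("top");S=vision.capture("scene")
cv2.imwrite("pics/t5.png",T[:,:,::-1]);cv2.imwrite("pics/s5.png",S[:,:,::-1])
a=cv2.resize(T[160:235,240:315],None,fx=5,fy=5,interpolation=cv2.INTER_CUBIC)
b=cv2.resize(S[175:250,260:335],None,fx=5,fy=5,interpolation=cv2.INTER_CUBIC)
cv2.imwrite("pics/c5.png",np.hstack([a,b])[:,:,::-1])
r=[blob(I,w,(20,150,90),(32,255,255)) for I,w in((S,(265,160,300,180)),(T,(245,165,275,190)))]
print(r,tri(r[0][0],r[1][0]))
E
```

```text
clock: 9.2
position: [0.4237, -0.015, 0.2481]
eef_rot: [0.087, -3.14, -0.001]
force: [0.4, -0.4, -0.6]
gripper_width: 0.0004
grasp_force: 0.0
clock: 9.7
position: [0.3171, 0.0278, 0.3174]
eef_rot: [-0.089, 3.137, -0.001]
force: [-0.2, -0.8, -0.3]
gripper_width: 0.0002
grasp_force: 0.0
t 9.7 saw mm [-278.7   47.7  317.4] F [-0.1998 -0.8324 -0.2779] head-pi 0.0565
[0.3171 0.0278 0.3174]
[(array([276.0345, 169.3621]), array([272, 166,   9,   8,  58])), (array([257.7308, 176.5385]), array([253, 172,  10,  10,  78]))] (array([0.5733, 0.0422, 0.2797]), np.float64(0.00029881019777247656))
```

View pics/c5.png

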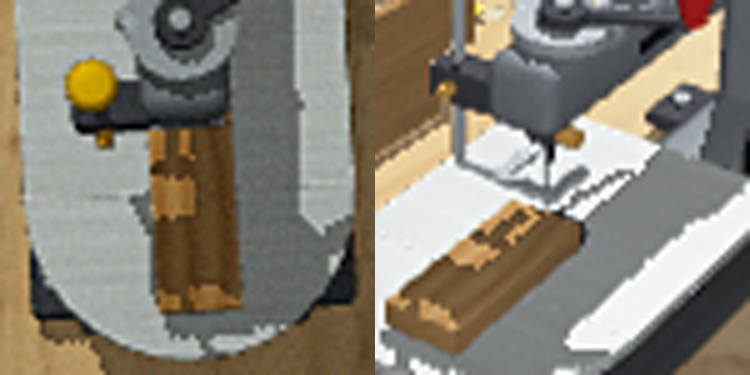

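The offcut is straight, with its end middle (scene crop about (549,213)) at the blade strip (548,205). The knob measures (0.573, 0.042) as before, so I'll move above it and press.

```bash
python3 -m crank '[[[-0.04,0,-0.005],0,0],[[-0.045,0,0],0,0],[[-0.045,0,0],0,0],[[-0.045,0,0],0,0],[[-0.045,0,0],0,0],[[-0.037,0,0],0,0],[[0,0,0],0,0],[[0,0,0],0,0]]'
python3 -m crank '[[[0,0,0.01],0,0],[[0,0,0.01],0,0],[[0,0,0.005],0,0],[[0,0,0],0,0]]'|grep -E "position|^force"
python3 -m crank '[[[0,0,0.006],0,0],[[0,0,0.005],0,0],[[0,0,0],0,0]]'|grep -E "position|^force"
```

```text
clock: 10.6
position: [0.5745, 0.041, 0.3184]
eef_rot: [0.085, -3.134, -0.0]
force: [-0.0, 0.2, 0.2]
gripper_width: 0.0005
grasp_force: 0.0
position: [0.5724, 0.0417, 0.296]
force: [-0.6, -1.2, -0.3]
position: [0.5736, 0.0418, 0.2861]
force: [-0.7, 0.0, 1.5]
```

```bash
python3 -m crank '[[[0,0,0.004],0,0],[[0,0,0.004],0,0],[[0,0,0.004],0,0],[[0,0,0],0,0]]'|grep -E "position|^force"
python3 -m crank '[[[0,0,0.003],0,0],[[0,0,0.003],0,0],[[0,0,0],0,0]]'|grep -E "position|^force"
python3 -m crank '[[[0,0,0.003],0,0],[[0,0,0],0,0],[[0,0,0],0,0]]'|grep -E "position|^force"
```

```text
position: [0.5736, 0.0417, 0.273]
force: [-0.4, -0.5, 2.8]
position: [0.5736, 0.0417, 0.2671]
force: [-0.8, -0.3, 2.0]
position: [0.5736, 0.0417, 0.2645]
force: [-0.5, -0.5, 2.6]
```

```bash
for i in 1 2 3; do python3 -m crank '[[[0,0,0.002],0,0],[[0,0,0],0,0],[[0,0,0],0,0]]'|grep -E "position|^force"; done
```

```text
position: [0.5737, 0.0418, 0.2632]
force: [-2.8, -0.1, 4.3]
position: [0.5737, 0.0417, 0.2614]
force: [-2.4, -0.7, 5.2]
position: [0.5737, 0.0418, 0.2597]
force: [-2.4, -0.3, 6.0]
```

```bash
python3 -m crank '[[[0,0,0],0,0],[[0,0,0],0,0],[[0,0,-0.004],0,0],[[0,0,-0.02],0,0],[[0,0,-0.04],0,0],[[0.04,0,-0.01],0,0],[[0.05,0,0],0,0],[[0.05,0,0],0,0]]'|grep -E "clock|position|^force"
python3 -m crank '[[[0.05,0,0],0,0],[[0.05,0,0],0,0],[[0,0,0],0,0],[[0,0,0],0,0]]'|grep -E "clock|position|^force"
python3 - <<'E'
from h import *
T=vision.capture("top");S=vision.capture("scene")
a=cv2.resize(T[130:235,240:315],None,fx=5,fy=5,interpolation=cv2.INTER_CUBIC)
b=cv2.resize(S[150:255,260:335],None,fx=5,fy=5,interpolation=cv2.INTER_CUBIC)
cv2.imwrite("pics/c6.png",np.hstack([a,b])[:,:,::-1])
r=[blob(I,w,(20,150,90),(32,255,255)) for I,w in((S,(265,160,300,195)),(T,(245,165,275,190)))]
print(r,tri(r[0][0],r[1][0]))
E
```

```text
clock: 14.0
position: [0.4331, 0.0338, 0.3319]
force: [0.2, -0.1, 1.1]
clock: 14.4
position: [0.3338, 0.0285, 0.3329]
force: [1.1, 0.2, -0.7]
[(array([276.1404, 178.807 ]), array([272, 176,   9,   7,  57])), (array([258.4605, 178.6316]), array([254, 174,  10,  10,  76]))] (array([0.5729, 0.0417, 0.2494]), np.float64(0.0002594306496942037))
```

View pics/c6.png

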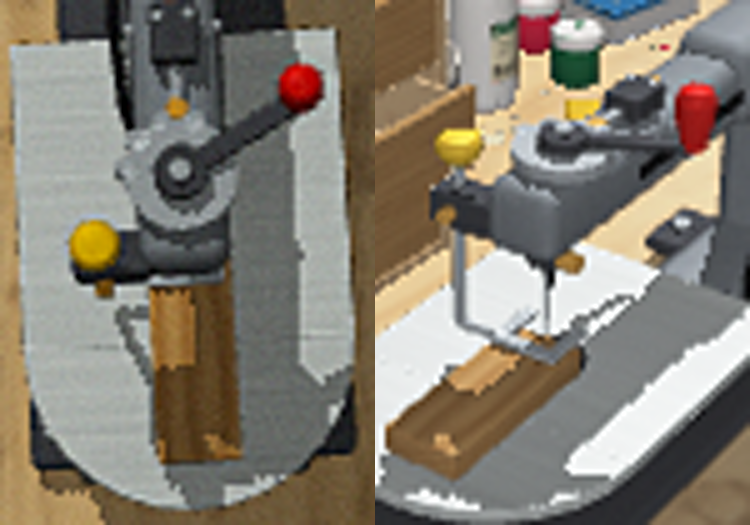

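The fork foot lies on the wood around the blade (crop (545,345)). The knob stayed down at about 0.259, the lever is at the rear right, and the robot is clear, so I'm handing in.

```bash
python3 -c "from rig import env;print(env.hand_in())"
```

```text
the job is handed in; nothing more can be done
None
```

I handed the job in at about 14.5 s of the 51 s allowed, and no verdict came back: by my last look and readings, the lever is at its second stop, the offcut's end is at the blade, the foot is pressed onto the wood, and the robot is clear.

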